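Lock the measuring stage with its bent transport pin

TASK

Lock the stage: take the bent lock pin by its square head and feed its curved arm through the upright eye on the lock plate, following the arm's own curve, with the pin over the plate, and feel for the eye, which may stand up to 16 mm to either side. Press the collar home against the eye with a push of about 1 kg, never forcing it while feeding (1.2 kg at most) nor pressing over 2.5 kg anywhere. Then leave the pin standing flat on its foot on the plate, collar still home, with all samples and gauges left where they were.

Things in the scene. Friction and masses are not known exactly. Their poses are not given: they have to be found in the camera images.
- pin_grip (a point): loose steel lock pin, 0.2-0.3 kg, standing on its foot. Point: centre of its square black head, 22 x 22 x 38 mm tall (sides along this frame's x and y, z up), 64 mm above the foot's underside; the head spans 45 to 83 mm above it. Below: round stem 16 mm thick, round foot 40 mm across, 6 mm thick. A level curved arm leaves the stem along +x, 42 mm below this point
- pin_arc (a point): centre of the circle that the pin's arm follows, at x 0, y +55, z -42 mm from pin_grip, axes as pin_grip. The arm is 8 mm round steel, level, its centre line on a radius of 55 mm; from the stem it runs 105 degrees anticlockwise seen from above; the last 5 degrees are 6 mm thick
- pin_tip (a point): centre of the rounded end of the pin's arm, at x 53.1, y 69.2, z -42 mm from pin_grip in the pin's frame. Axes as pin_grip
- pin_collar (a point): arm's centre line at the front face of the collar, 38 degrees round the arc from the stem: x 33.9, y 11.7, z -42 mm from pin_grip. The collar is a disc 22 mm across, 6 mm thick, square to the arm, on the stem's side of this point; it cannot pass the eye. Axes as pin_grip
- lock_plate: fixed dark steel plate 10 mm thick, x -95 to +85 mm, y -55 to +120 mm in its own frame. Origin: on the table under the nominal eye, z up. The arm passes the eye from the -x side towards +x, with the arm's circle on the +y side. Home, the pin's yaw is 42 degrees clockwise from the plate's, and its head near x -37, y 14 mm; at the tip's first touch it is about 110 degrees clockwise
- eye_nominal (a point): nominal centre of the eye's hole, 33 mm above the table, axes as lock_plate. The eye is an upright steel lug, 8 mm thick (x), 70 mm wide (y), with an oblong hole 11 mm wide, 18 mm high, axis along x, lips rounded 4 mm; lug top 50 mm over the table. The real eye stands -16 to +16 mm from here in y (not x, z): not measured, to be seen or felt; clamped, does not yield. The arm's circle shifts with it
- sample_a: thin aluminium sample, 36 x 26 x 5 mm with two holes, loose on the plate near x 4, y 75 mm of the plate's frame, inside the circle of the arm; not to be moved. Origin: centre of the underside
- sample_b: thin aluminium sample, 40 x 30 x 5 mm with two holes, loose on the plate near x 58, y 96 mm of its frame; not to be moved. Origin: centre of the underside
- ring_gauge: plain steel ring 60 mm across, 18 mm high, lying on the table; a bystander. Origin: centre of the underside
- ball_stand: white 25 mm ball on a dark stand, 77 mm high, foot 56 mm across; a bystander. Origin: centre of the underside
- gauge_block: steel block 35 x 9 x 30 mm high, standing on the table; a bystander. Origin: centre of the underside
- plug_gauge: upright steel cylinder 22 mm across, 70 mm high; a bystander. Origin: centre of the underside
Not all that is in view belongs to the job. What is shaped like the part that bears pin_grip but green or purple is not meant.

How it is judged:
On the way, in this order (a step that is already met when the one before it is completed fails the run):
1. the tip of the arm has come through the eye (x of pin_tip in the frame of lock_plate between 0.009 and 0.034 m and y of pin_tip in the frame of lock_plate between -0.019 and 0.031 m and z of pin_tip in the frame of lock_plate between 0.024 and 0.041 m), for 0.05 s.
2. the collar is home against the eye and pressed there with more than 5 N (x of pin_collar in the frame of lock_plate between -0.0075 and 0.001 m and y of pin_collar in the frame of lock_plate between -0.0195 and 0.0195 m and x of pin_tip in the frame of lock_plate above 0.035 m and y of pin_tip in the frame of lock_plate above 0.005 m and contact force between pin and lock_plate above 5 N), for 0.15 s.
At the end, for the whole second after the job is handed in: The arm is through the eye, the collar's front face within 3.5 mm of touching it and within 19.5 mm sideways of the nominal eye, the tip beyond (x over 35, y over 5 mm in the plate's frame); the pin stands on the plate (collar point 29 to 35 mm high, tilt under 0.06 rad), at rest (x of pin_collar in the frame of lock_plate between -0.0075 and 0.001 m and y of pin_collar in the frame of lock_plate between -0.0195 and 0.0195 m and x of pin_tip in the frame of lock_plate above 0.035 m and y of pin_tip in the frame of lock_plate above 0.005 m and z of pin_collar in the frame of lock_plate between 0.029 and 0.035 m and angle between pin_grip's own z axis and vertical below 0.06 rad and linear speed of pin below 0.01 m/s).
It fails at once if while the arm is being fed (tip at or past the eye's face, collar not yet home) the pin is pushed against the eye or plate with more than 12 N (contact force between pin and lock_plate above 12 N and x of pin_tip in the frame of lock_plate above -0.01 m and y of pin_tip in the frame of lock_plate between -0.04 and 0.06 m and z of pin_tip in the frame of lock_plate below 0.06 m and x of pin_collar in the frame of lock_plate below -0.0075 m).
It fails at once if the pin, while held, is pushed against the eye or plate with more than 25 N (contact force between pin and lock_plate above 25 N and contact force between the fingers and pin above 5 N).
It fails at once if a sample or a gauge is shifted by more than 8 mm (distance of any of sample_a, sample_b, ring_gauge, ball_stand, gauge_block, plug_gauge from where it was at the start of the episode above 0.008 m).
It also fails if it takes over 72 s, if anything falls off the work surface, if the arm or the gripper's body presses on something with over 40 N, if the wrist force passes 120 N, or if a joint passes its speed limit or range.

ROBOT

A 7-joint arm with a two-finger parallel gripper is mounted at the origin on the work surface. World frame = base frame: x ahead of the robot, y to its left, z up, the work surface at z = 0. Lengths are in m, angles in rad, forces in N, time in s.
With the tool pointing down it reaches from about 0.425 to 0.95 m from the base axis. Payload 4.7 kg.
Tool frame: the origin (TCP) lies on the centre line of the jaws, within the pads' length; the fingertips stand robot.nose_length ahead of it and the grasp point (between the pads) lies 8 mm behind it (robot.nose_length is the distance from the TCP to the fingertips, in m); z points along the fingers, x is the direction in which the jaws open and shut, and the axes are right-handed (so a half turn about z gives the same grasp; the last joint's range is limited). The gripper opens to 85 mm and grips with 20 to 120 N. Pads are 22 mm wide; open, the fingers measure 114 mm over their backs; the gripper's body (76 mm by 85 mm) begins 54 mm behind the grasp point. The pads swing forward as they close: fully open they stand 13 mm farther back than shut.
Start: joints at [-1.131, 0.469, -0.049, 1.532, 0.024, 1.141, -0.082], TCP at [0.305, 0.602, 0.242] pointing down, gripper open.
Joint ranges: [-2.59, 2.59], [-0.33, 1.99], [-1.39, 1.29], [0.1, 2.45], [-1.04, 4.18], [0.21, 1.99], [-2.66, 2.66]. Speed limits (rad/s): [2.57, 2.57, 3.14, 3.14, 3.14, 3.14, 3.14].

INTERFACE

Orientations are given as [roll, pitch, yaw] about the fixed x, y, z axes, in that order (R = Rz(yaw) Ry(pitch) Rx(roll)).
In Python, from plant import robot gives the robot as it stands. Calls block until the motion is done:
- robot.goto(position, orientation): joint-space move of the TCP to a pose.
- robot.move_straight(position, vel=0.15, attitude=None, contact_N=None): straight line of the TCP; attitude=None keeps the orientation; vel is the mean speed in m/s. With contact_N (N) it stops when the force on the tool has changed by that much, and returns True; else False.
- robot.move_joints(angles): joint-space move.
- robot.grip(opening, strength=None): opening from 0.0 (shut) to 1.0 (fully open); strength is the grip in N (None keeps the last); returns when the fingers have stopped.
- robot.sleep(seconds).
- robot.inverse_kinematics(position, orientation): joint angles nearest the present ones, or None.
- robot.sense(): the state.
- robot.grab_frame(name): name is "side" or "top"; returns a dict with "image" (480x640x3 uint8, red, green, blue), "range_z" (480x640 float32, m along the optical axis (not along the pixel's ray), 0 where there is no reading), "fx", "fy", "cx", "cy" (pixels), "dist_coeffs" ([k1, k2, p1, p2, k3] as OpenCV has them; the pictures are not rectified), "R" (3x3) and "t" (3): a world point X has camera coordinates R X + t. Camera axes: x right, y down, z forward; pixel columns grow to the right and rows downward; lengths in m; the calibration is good to about 2 mm. A picture is of the moment at which its call begins.
A pose or a line that the arm cannot do raises robot.IKError and nothing moves.
- robot.close_job(): hands the job in, once; it reports no verdict.
The state is a dict: "t": time; "joint_pos": joint angles; "joint_velocities": joint speeds; "effort": joint torques, N m; "tcp_pos": TCP position; "tcp_rot": TCP orientation; "wrist_force": force on the tool from outside, world axes, zero at the start; "torque": the same for the moment, N m; "opening": opening from 0.0 (shut) to 1.0 (fully open).
Only numpy, scipy, OpenCV 4.12 (cv2) and the standard library are available. Lean on these libraries where they do the work, as an engineer would, in place of code of your own. Each camera call takes 0.05 s, during which the arm holds its last target.

## Working session

There is one attempt and no reset: what is moved stays moved. The work goes in short steps, each a Python script; the robot and the scene stay as the last script left them, time stands still between calls to the robot, and variables do not carry over. Pictures are saved under pics/ and viewed, and the job is handed in when it is done.

```bash
ls -la; mkdir -p pics
cat > h.py <<'E'
import numpy as np, cv2
from plant import robot
def snap(n,f):
    d=robot.grab_frame(n); cv2.imwrite('pics/'+f+'.png',d['image'][...,::-1]); np.savez('pics/'+f+'.npz',**{k:np.array(v) for k,v in d.items()}); return d
def load(f): return dict(np.load('pics/'+f+'.npz'))
def ray(d,u,v):
    K=np.array([[d['fx'],0,d['cx']],[0,d['fy'],d['cy']],[0,0,1]],float)
    p=cv2.undistortPoints(np.array([[[u,v]]],float),K,np.array(d['dist_coeffs'],float))[0,0]
    R=np.array(d['R']);t=np.array(d['t']); return -R.T@t, R.T@np.array([p[0],p[1],1])
def onz(d,u,v,z):
    o,r=ray(d,u,v); return o+r*(z-o[2])/r[2]
def proj(d,X):
    K=np.array([[d['fx'],0,d['cx']],[0,d['fy'],d['cy']],[0,0,1]],float)
    return cv2.projectPoints(np.array(X,float).reshape(-1,1,3),cv2.Rodrigues(np.array(d['R']))[0],np.array(d['t'],float),K,np.array(d['dist_coeffs'],float))[0][:,0]
E
python3 - <<'E'
from h import *
for n in('side','top'):
    d=snap(n,n+'0'); print(n,d['fx'],d['cx'],d['cy'],d['dist_coeffs'],-np.array(d['R']).T@d['t'],np.array(d['R'])[2])
s=robot.sense();print(s,robot.nose_length)
E
```

```text
total 12
drwxr-xr-x  3 agent agent 4096 Dec  6 22:23 .
drwxr-xr-x 23 root  root  4096 Dec  6 22:23 ..
drwxr-xr-x  2 agent agent 4096 Dec  6 22:23 pics
side 506.8330923348877 316.66568591560474 243.59506330611615 [-0.10091474  0.          0.          0.          0.        ] [0.54013795 0.8460654  0.61021919] [ 0.03863804 -0.80793048 -0.58800973]
top 474.04167346342837 318.8619766169961 237.90735091873373 [-0.05630729  0.          0.          0.          0.        ] [0.49613445 0.12465105 0.81879187] [ 0.10565333  0.0208559  -0.99418429]
{'t': 0.1, 'joint_pos': array([-1.1309029 ,  0.46937778, -0.04859123,  1.53354174,  0.02406302,
        1.14099856, -0.08232509]), 'joint_velocities': array([ 1.69323360e-03, -1.47239504e-03, -3.27622593e-05, -2.98575993e-03,
       -2.75733910e-04, -1.15376373e-03, -8.89656777e-04]), 'effort': array([ 4.56421831e-04, -5.11513102e+01, -4.70933912e-02, -2.38389677e+01,
        1.07683576e-02,  4.42917488e-03,  6.15407458e-07]), 'tcp_pos': array([0.30472993, 0.60175017, 0.24136872]), 'tcp_rot': array([3.14156515e+00, 1.74161185e-03, 1.10198732e+00]), 'wrist_force': array([-0.69306898, -0.03118942,  0.82425106]), 'torque': array([-0.05168007,  0.01167162, -0.01305958]), 'opening': 0.9981306633823298} 0.011
```

View pics/top0.png

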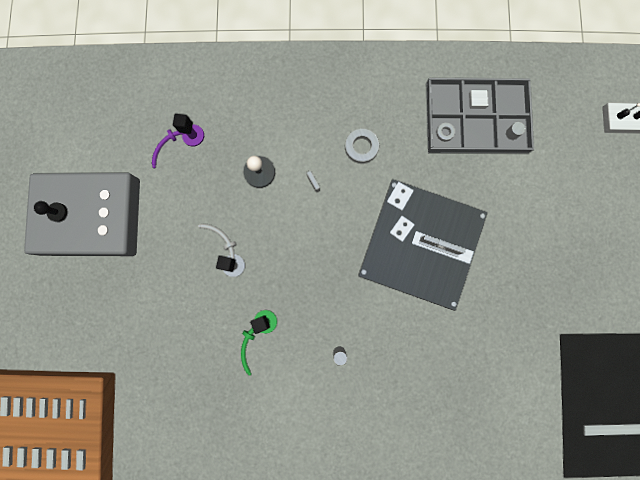

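View pics/side0.png

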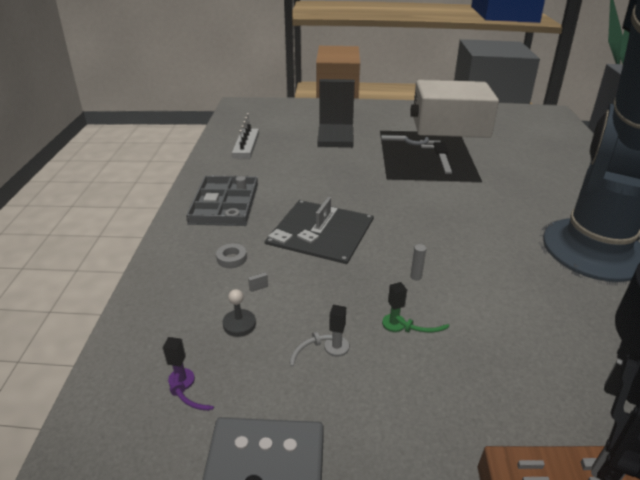

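The top view shows the steel pin (head about 226,264, tip about 200,226), the plate (centre about 423,245) and the lug with its white clamping strip (about 443,247). The green and purple pins are decoys. I'll zoom in on these and measure.

Run:
```python
from h import *
d=load('top0');im=d['image'][...,::-1]
a=cv2.resize(im[170:320,350:500],None,fx=4,fy=4,interpolation=cv2.INTER_CUBIC)
cv2.imwrite('pics/ztop_plate.png',a)
b=cv2.resize(im[210:290,180:260],None,fx=7,fy=7,interpolation=cv2.INTER_CUBIC)
cv2.imwrite('pics/ztop_pin.png',b)
for p in [(392,180),(487,210),(455,310),(360,275)]: print(p,onz(d,*p,0.01))
print('pin',onz(d,232,266,0.006),onz(d,226,263,.083),onz(d,200,226,.022))
s=load('side0');im=s['image'][...,::-1]
cv2.imwrite('pics/zside_plate.png',cv2.resize(im[190:270,255:385],None,fx=6,fy=6,interpolation=cv2.INTER_CUBIC))
cv2.imwrite('pics/zside_pin.png',cv2.resize(im[290:380,275:375],None,fx=6,fy=6,interpolation=cv2.INTER_CUBIC))
```

```text
(392, 180) [0.68340615 0.01491134 0.01      ]
(487, 210) [ 0.63094595 -0.14865045  0.01      ]
(455, 310) [ 0.45995008 -0.08879498  0.01      ]
(360, 275) [0.51875851 0.07143343 0.01      ]
pin [0.53360638 0.29130504 0.006     ] [0.53470578 0.28506855 0.083     ] [0.60101578 0.34477072 0.022     ]
```

View pics/ztop_plate.png

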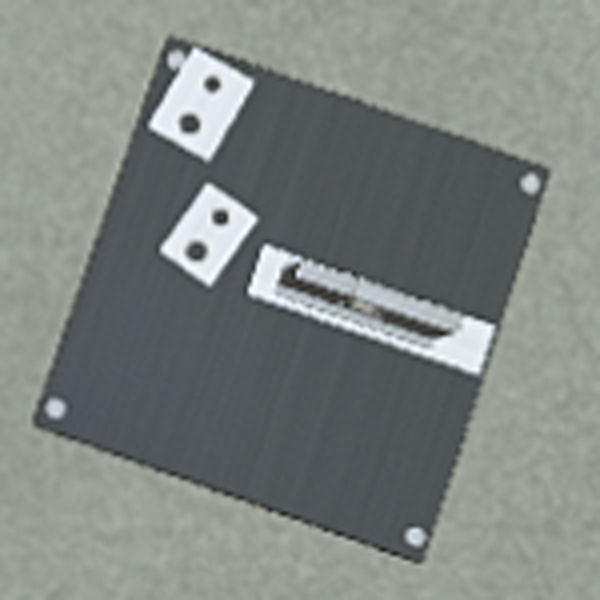

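View pics/ztop_pin.png

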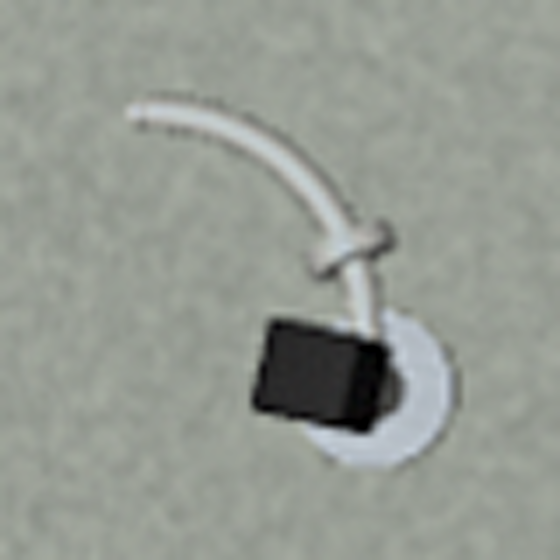

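View pics/zside_plate.png

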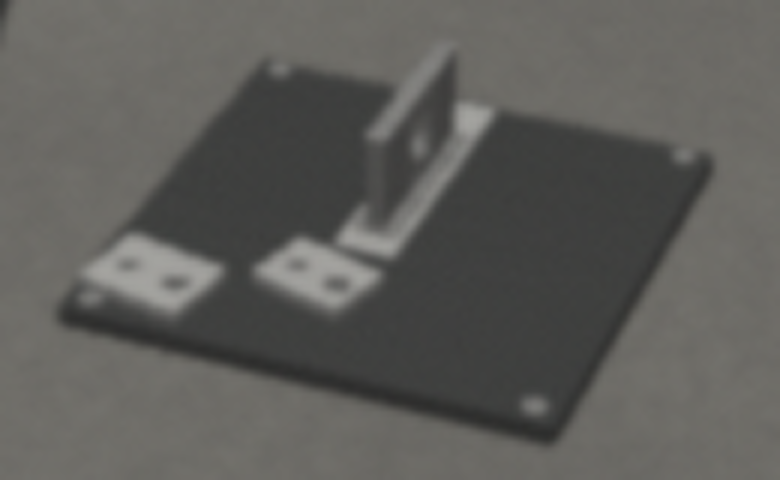

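View pics/zside_pin.png

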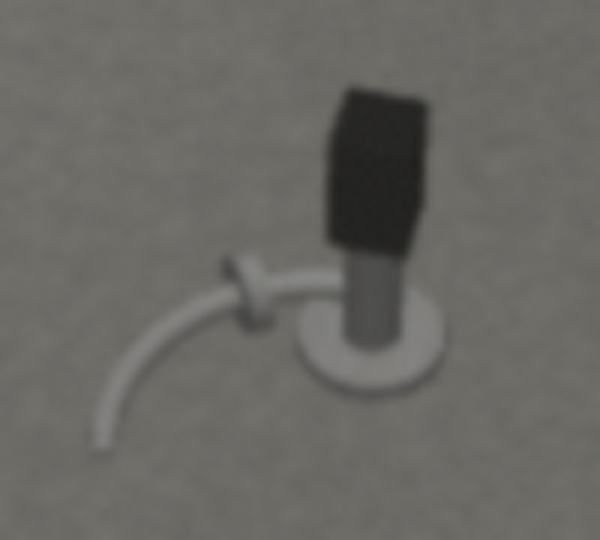

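Plate +x runs roughly along world +x at a yaw of about -19°, and the corner spacing matches the given sizes. Next I'll use the range data for the lug and head, and fit the plate corners.

```bash
cat >> h.py <<'E'
def cloud(d):
    K=np.array([[d['fx'],0,d['cx']],[0,d['fy'],d['cy']],[0,0,1]],float)
    H,W=d['range_z'].shape
    uv=np.stack(np.meshgrid(np.arange(W),np.arange(H)),-1).reshape(-1,1,2).astype(float)
    p=cv2.undistortPoints(uv,K,np.array(d['dist_coeffs'],float))[:,0]
    z=d['range_z'].reshape(-1); P=np.c_[p*z[:,None],z]
    X=(P-d['t'])@np.array(d['R']); X[z<=0]=np.nan
    return X.reshape(H,W,3)
E
python3 - <<'E'
from h import *
np.set_printoptions(precision=4,suppress=True)
d=load('top0');im=d['image'];C=cloud(d)
hsv=cv2.cvtColor(im,cv2.COLOR_RGB2HSV)
print('table z',np.nanmedian(C[320:340,380:420,2]))
# plate corners: mask dark bluish
roi=np.zeros(im.shape[:2],np.uint8);roi[170:320,350:500]=1
m=((hsv[...,2]<105)&(roi>0)).astype(np.uint8)*255
m=cv2.morphologyEx(m,cv2.MORPH_OPEN,np.ones((3,3)))
c=max(cv2.findContours(m,cv2.RETR_EXTERNAL,cv2.CHAIN_APPROX_NONE)[0],key=cv2.contourArea)
hull=cv2.convexHull(c); r=cv2.minAreaRect(c); bp=cv2.boxPoints(r); print(bp)
q=cv2.approxPolyDP(hull,6,True)[:,0];print(q)
# fit edges lines
from itertools import combinations
def lines(cnt,bp,tol=4):
    L=[]
    for i in range(4):
        a,b=bp[i],bp[(i+1)%4]; n=(b-a)/np.linalg.norm(b-a); 
        dd=cnt-a; s=dd@n; e=np.abs(dd@np.array([-n[1],n[0]])); k=(s>8)&(s<np.linalg.norm(b-a)-8)&(e<tol)
        vx,vy,x,y=cv2.fitLine(cnt[k].astype(np.float32),cv2.DIST_HUBER,0,.01,.01)[:,0]; L.append((np.array([x,y]),np.array([vx,vy])))
    out=[]
    for i in range(4):
        (p,v),(p2,v2)=L[i-1],L[i]; t=np.linalg.solve(np.c_[v,-v2],p2-p); out.append(p+t[0]*v)
    return np.array(out)
qc=lines(c[:,0].astype(float),q.astype(float)[:] if len(q)==4 else bp.astype(float)); print('corners px',qc)
W=np.array([onz(d,*p,.01) for p in qc]); print(W); print([np.linalg.norm(W[i]-W[i-1]) for i in range(4)])
for nm in('top0','side0'):
    d=load(nm);C=cloud(d)
    k=(C[...,2]>.028)&(C[...,2]<.06)&(C[...,0]>.45)&(C[...,0]<.7)&(C[...,1]>-.16)&(C[...,1]<.08)
    print(nm,k.sum(),C[k].min(0),C[k].max(0))
    np.save('pics/lug_'+nm+'.npy',C[k])
    k=(np.abs(C[...,0]-.534)<.06)&(np.abs(C[...,1]-.288)<.06)&(C[...,2]>.06)&(C[...,2]<.1)
    print('head',k.sum(),C[k].min(0),C[k].max(0),np.median(C[k],0))
    kk=(np.abs(C[...,0]-.534)<.05)&(np.abs(C[...,1]-.288)<.05)&(np.abs(C[...,2]-.083)<.004)
    print('headtop',kk.sum(),C[kk].mean(0))
E
```

```text
table z 0.0008466661342138187
[[357.1114 276.539 ]
 [391.5657 178.098 ]
 [488.8931 212.1626]
 [454.4388 310.6036]]
[[389 186]
 [481 210]
 [455 309]
 [359 276]]
corners px [[390.8355 181.5158]
 [485.911  210.6156]
 [454.9023 310.0818]
 [358.1702 275.519 ]]
[[ 0.6807  0.017   0.01  ]
 [ 0.6299 -0.1467  0.01  ]
 [ 0.4598 -0.0886  0.01  ]
 [ 0.5179  0.0745  0.01  ]]
[np.float64(0.17272522892577924), np.float64(0.17140684402304726), np.float64(0.17970035818013816), np.float64(0.17319364238636262)]
top0 302 [ 0.5542 -0.0977  0.028 ] [ 0.5846 -0.0289  0.0544]
head 237 [0.523  0.2758 0.0601] [0.5473 0.3012 0.0878] [0.5347 0.2864 0.0837]
headtop 202 [0.5353 0.2881 0.0838]
side0 194 [ 0.5559 -0.0961  0.0281] [ 0.5836 -0.0284  0.052 ]
head 315 [0.5236 0.2776 0.06  ] [0.5481 0.3025 0.0849] [0.5358 0.2966 0.08  ]
headtop 163 [0.5353 0.2904 0.0825]
```

Run:
```python
from h import *
from scipy.optimize import least_squares
np.set_printoptions(precision=4,suppress=True)
def edgefit(nm,box,x0):
    d=load(nm);im=d['image'];g=cv2.cvtColor(im,cv2.COLOR_RGB2GRAY).astype(float)
    # edge sampling: along each nominal plate edge, find max gradient across, refine subpixel
    obs=[]
    cx,cy,th=x0
    E=[((-95,-55),(85,-55)),((85,-55),(85,120)),((85,120),(-95,120)),((-95,120),(-95,-55))]
    R=np.array([[np.cos(th),-np.sin(th)],[np.sin(th),np.cos(th)]])
    for e,(a,b) in enumerate(E):
        a=np.array(a)/1e3;b=np.array(b)/1e3;n=np.array([(b-a)[1],-(b-a)[0]]);n/=np.linalg.norm(n)
        for s in np.linspace(.08,.92,40):
            p=a+s*(b-a)
            if p[0]>.03 and p[1]>.07: continue
            o=np.arange(-.010,.0101,.0005)
            pts=(p+o[:,None]*n)@R.T+[cx,cy]
            uv=proj(d,np.c_[pts,np.full(len(o),.01)]).astype(np.float32)
            v=cv2.remap(g.astype(np.float32),uv[:,0],uv[:,1],cv2.INTER_LINEAR)[:,0]
            lo,hi=np.median(v[:8]),np.median(v[-8:])
            if hi-lo<20: continue
            i=np.argmax(v>(lo+hi)/2)
            if i==0: continue
            f=((lo+hi)/2-v[i-1])/(v[i]-v[i-1]); obs.append((e,*(p+(o[i-1]+f*.0005)*n@np.eye(2)),))
    obs=np.array(obs) # in the x0 frame
    W=obs[:,1:]@R.T+[cx,cy]
    def res(x):
        c,s=np.cos(x[2]),np.sin(x[2]);q=(W-x[:2])@np.array([[c,-s],[s,c]])
        r=np.empty(len(q))
        for e,(ax,val) in enumerate([(1,-.055),(0,.085),(1,.120),(0,-.095)]):
            k=obs[:,0]==e; r[k]=q[k,ax]-val
        return r
    f=least_squares(res,x0,loss='soft_l1',f_scale=.001)
    r=res(f.x); print(nm,f.x,np.degrees(f.x[2]),len(r),[ (int((obs[:,0]==e).sum()),round(np.median(r[obs[:,0]==e])*1e3,2)) for e in range(4)])
    return f.x
x0=[.567,-.062,np.radians(-18.9)]
# rough origin from centre
A=np.array([.572,-.037]);th=x0[2];R=np.array([[np.cos(th),-np.sin(th)],[np.sin(th),np.cos(th)]])
x0[:2]=A-R@np.array([-.005,.0325]);print(x0)
P={}
for nm in('top0','side0'):
    x=x0
    for _ in range(3): x=edgefit(nm,None,x)
    P[nm]=x
for pn in P:
  x=P[pn]
  for nm in('top0','side0'):
    L=np.load('pics/lug_%s.npy'%nm);c,s=np.cos(x[2]),np.sin(x[2])
    q=(L[:,:2]-x[:2])@np.array([[c,-s],[s,c]])*1e3
    t=L[:,2]>.046
    print(pn,nm,'x',np.percentile(q[:,0],[2,50,98]),'y',np.percentile(q[:,1],[0,2,50,98,100]),'top',q[t].mean(0),q[t].min(0),q[t].max(0),t.sum())
```

```text
[np.float64(0.5662031107026978), np.float64(-0.06936736125288598), np.float64(-0.32986722862692824)]
top0 [ 0.5664 -0.0688 -0.342 ] -19.596630156457028 132 [(34, np.float64(-0.23)), (30, np.float64(0.06)), (28, np.float64(0.29)), (40, np.float64(-0.06))]
top0 [ 0.5664 -0.0687 -0.3429] -19.644315629319905 133 [(34, np.float64(-0.22)), (30, np.float64(0.09)), (29, np.float64(0.21)), (40, np.float64(-0.12))]
top0 [ 0.5664 -0.0688 -0.3427] -19.637002116564805 133 [(34, np.float64(-0.21)), (30, np.float64(0.08)), (29, np.float64(0.22)), (40, np.float64(-0.12))]
side0 [ 0.5659 -0.0682 -0.334 ] -19.136885340322884 99 [(29, np.float64(0.02)), (30, np.float64(1.5)), (0, np.float64(nan)), (40, np.float64(-0.8))]
side0 [ 0.5659 -0.0681 -0.3337] -19.11835139031435 99 [(30, np.float64(0.04)), (29, np.float64(1.5)), (0, np.float64(nan)), (40, np.float64(-0.79))]
side0 [ 0.5659 -0.068  -0.3336] -19.112079300568833 99 [(30, np.float64(0.03)), (29, np.float64(1.47)), (0, np.float64(nan)), (40, np.float64(-0.79))]
top0 top0 x [-3.1442 -0.2857  4.8445] y [-29.9327 -27.8558   7.7499  41.0635  41.3884] top [0.7849 6.4493] [ -3.2681 -29.9327] [ 5.5004 41.3524] 231
top0 side0 x [-2.5108 -0.8052  6.0392] y [-29.059  -26.7473  12.8122  41.3807  42.3246] top [1.1654 8.0961] [ -2.8929 -27.7293] [ 7.096  42.3246] 90
side0 top0 x [-2.5001  0.3278  5.6305] y [-30.4599 -28.3552   7.2199  40.5292  40.8553] top [1.481  5.9186] [ -2.6783 -30.4599] [ 6.0494 40.8013] 231
side0 side0 x [-1.9011 -0.0482  6.5837] y [-29.5771 -27.2615  12.2957  40.8253  41.8135] top [1.8766 7.5619] [ -2.1446 -28.2861] [ 7.9775 41.8135] 90
  return _methods._mean(a, axis=axis, dtype=dtype,
  ret = ret.dtype.type(ret / rcount)
```

Run:
```python
from h import *
np.set_printoptions(precision=4,suppress=True)
for nm,roi in(('top0',(180,260,210,290)),('side0',(275,375,290,380))):
    d=load(nm);im=d['image'];u0,u1,v0,v1=roi
    g=cv2.cvtColor(im,cv2.COLOR_RGB2GRAY)
    C=cloud(d)
    # bright mask
    sub=g[v0:v1,u0:u1]; bg=np.median(sub); print(nm,'bg',bg,sub.max())
    m=((sub>bg+22)).astype(np.uint8); 
    n,lab,st,ce=cv2.connectedComponentsWithStats(m); 
    for i in range(1,n):
        if st[i,4]>15: print(st[i],ce[i]+[u0,v0])
    dk=(sub<50).astype(np.uint8); n,lab,st,ce=cv2.connectedComponentsWithStats(dk)
    for i in range(1,n):
        if st[i,4]>15: print('dark',st[i],ce[i]+[u0,v0])
    # foot: bright pts with onz z=.006 within 24mm of (.534,.290); circle fit from hull
    ys,xs=np.nonzero(m); W=np.array([onz(d,x+u0,y+v0,.006)[:2] for x,y in zip(xs,ys)])
    k=np.linalg.norm(W-[.534,.290],axis=1)<.025
    (c,r)=cv2.minEnclosingCircle((W[k]*1e3).astype(np.float32)); print('foot',c,r)
    W=np.array([onz(d,x+u0,y+v0,.022)[:2] for x,y in zip(xs,ys)])
    dist=np.linalg.norm(W-[.534,.290],axis=1); far=np.argsort(-dist)[:3]; print('tipmost',W[far],dist[far],np.c_[xs[far]+u0,ys[far]+v0])
    # arm points between collar & tip: fit circle radius
    s=(dist>.05); print('circle tip-part',s.sum())
    A=np.c_[2*W[s],np.ones(s.sum())]; b=(W[s]**2).sum(1); sol=np.linalg.lstsq(A,b,rcond=None)[0]; print('cent',sol[:2],np.sqrt(sol[2]+sol[:2]@sol[:2]))
# hole in side view
d=load('side0');x=np.array([.5664,-.0687]);th=-.3427;n=np.array([np.cos(th),np.sin(th),0])
o,r=ray(d,325.2,214.7);x3=np.r_[x,0]
for xx in(-.004,0): 
    X=o+r*(((x3+n*xx-o)@n)/(r@n)); c,s=np.cos(th),np.sin(th); print('hole',X,(X[:2]-x)@np.array([[c,-s],[s,c]]))
```

```text
top0 bg 156.0 209
[ 18  15  34  22 103] [216.8252 233.1165]
[48 38  5 10 28] [230.5    252.5714]
[ 43  44  21  22 153] [236.634  267.1634]
dark [ 36  46  20  16 224] [225.5045 263.5   ]
foot (537.5513916015625, 290.08056640625) 20.911670684814453
tipmost [[0.6027 0.3483]
 [0.6027 0.3466]
 [0.601  0.3482]] [0.0901 0.089  0.0888] [[198 225]
 [199 225]
 [198 226]]
circle tip-part 71
cent [0.5625 0.3381] 0.0390495585494996
side0 bg 107.0 134
dark [ 55  16  16  27 356] [337.2303 318.6545]
foot (536.313232421875, 284.7120361328125) 18.591997146606445
tipmost [[0.5787 0.2954]
 [0.5772 0.2932]
 [0.5757 0.2931]] [0.045  0.0434 0.0418] [[309 340]
 [310 339]
 [311 339]]
circle tip-part 0
cent [0. 0.] 0.0
hole [ 0.5653 -0.06    0.0273] [-0.004   0.0078]
hole [ 0.5656 -0.071   0.0201] [-0.     -0.0025]
```

Run:
```python
from h import *
from scipy.optimize import least_squares
np.set_printoptions(precision=4,suppress=True)
d=load('top0')
T=[onz(d,x/7+180-.43,y/7+210-.43,.083)[:2] for x,y in [(270,318),(362,338),(347,428),(252,408)]]
T=np.array(T);print(T,T.mean(0));
for i in range(4):
    v=T[(i+1)%4]-T[i];print(np.linalg.norm(v),np.degrees(np.arctan2(v[1],v[0]))%90)
# arm ridge fit
g=cv2.cvtColor(d['image'],cv2.COLOR_RGB2GRAY);m=np.zeros_like(g);m[210:290,180:260]=1
ys,xs=np.nonzero((g>172)&(m>0)); W=np.array([onz(d,x,y,.022)[:2] for x,y in zip(xs,ys)])
D=np.linalg.norm(W-[.536,.289],axis=1); s=(D>.03)&~((W[:,0]>.567)&(W[:,0]<.582)&(W[:,1]<.31)); W=W[s]; print(len(W))
for r0 in (None,.055):
    f=least_squares(lambda p:np.hypot(*(W-p[:2]).T)-(p[2] if r0 is None else r0),[.55,.34,.055],loss='soft_l1',f_scale=.001); c=f.x;print(c,f.cost)
    for h in ([.5353,.289],T.mean(0)): 
        v=c[:2]-h; print('centre dir',np.hypot(*v),np.degrees(np.arctan2(v[1],v[0]))-90)
    a=np.degrees(np.arctan2(*(W-c[:2]).T[::-1])); print('tip ang',a.max()-105+90, a.min())
```

```text
[[0.5472 0.2978]
 [0.5428 0.2769]
 [0.5227 0.2799]
 [0.5271 0.3013]] [0.5349 0.289 ]
0.021316682439922838 78.0467185474476
0.02030024675790431 81.71200142814502
0.021921784037007386 78.51549183142629
0.020449835782836684 79.98978036522857
82
[0.5555 0.3412 0.0463] 5.051987714259511e-05
centre dir 0.055950121074519354 -21.137241612785616
centre dir 0.05611043880240797 -21.478408728898074
tip ang -6.199794134159077 -76.06051399976548
[0.5473 0.3454 0.055 ] 5.539672722368441e-05
centre dir 0.05763236139738555 -12.015386276622863
centre dir 0.05773779417709953 -12.367809658882493
tip ang -11.945894649444483 -68.6081513669626
```

```bash
cat >> h.py <<'E'
PL=np.array([.5664,-.0687]);PTH=np.radians(-19.6)
def rot(t): return np.array([[np.cos(t),-np.sin(t)],[np.sin(t),np.cos(t)]])
def pose(phi,e,dx=0.,dy=0.,r=.055):
    """head xy and pin yaw (world) for pin yaw phi (deg, rel plate), arc centre at plate (dx, e+dy+.055)"""
    a=np.radians(-90+phi); p=np.array([dx,e+dy+.055])+.055*np.array([np.cos(a),np.sin(a)])
    return PL+rot(PTH)@p, np.radians(phi)+PTH
E
python3 - <<'E'
from h import *
np.set_printoptions(precision=2,suppress=True)
wrap=lambda a:(a+np.pi)%(2*np.pi)-np.pi
for k in range(4):
    print('k',k)
    for nm,xy,yaw,z in [('pre',(.535,.289),np.radians(-11.5),.15),('pick',(.535,.289),np.radians(-11.5),.057)]+[(str(p),*pose(p,.006),.068) for p in(-120,-110,-80,-42,-38)]:
        q=robot.inverse_kinematics([*xy,z],[np.pi,0,wrap(yaw+k*np.pi/2)]); print(nm,q)
E
```

```text
k 0
pre [-0.79  0.46  0.3   1.81 -0.17  0.9  -0.61]
pick [-0.75  0.58  0.25  1.86 -0.21  0.72 -0.58]
-120 [-0.89  0.78  1.11  2.02 -0.9   0.94 -1.73]
-110 [-0.88  0.77  1.11  2.04 -0.9   0.93 -1.54]
-80 [-0.54  0.53  0.61  2.05 -0.47  0.7  -1.37]
-42 [-0.43  0.52  0.55  2.03 -0.42  0.69 -0.69]
-38 [-0.41  0.52  0.54  2.03 -0.41  0.7  -0.62]
k 1
pre [-0.55  0.45 -0.01  1.79  0.01  0.9   0.8 ]
pick [-0.55  0.57 -0.03  1.85  0.02  0.72  0.79]
-120 [-0.52  0.53  0.51  2.   -0.39  0.7  -0.63]
-110 [-0.49  0.52  0.48  2.02 -0.37  0.69 -0.47]
-80 [-0.39  0.49  0.41  2.04 -0.31  0.67  0.05]
-42 [-0.27  0.49  0.34  2.02 -0.25  0.67  0.73]
-38 [-0.26  0.49  0.33  2.02 -0.25  0.67  0.79]
k 2
pre [-0.32  0.48 -0.33  1.78  0.19  0.92  2.21]
pick [-0.31  0.6  -0.34  1.84  0.28  0.75  2.14]
-120 [-0.34  0.5   0.27  1.99 -0.2   0.68  0.76]
-110 [-0.31  0.49  0.24  2.01 -0.18  0.67  0.93]
-80 [-0.19  0.46  0.15  2.03 -0.11  0.65  1.43]
-42 [-0.07  0.47  0.08  2.01 -0.06  0.66  2.11]
-38 [-0.05  0.47  0.07  2.01 -0.05  0.66  2.18]
k 3
pre [-1.01  0.51  0.62  1.82 -0.36  0.93 -2.01]
pick [-0.97  0.64  0.56  1.88 -0.47  0.77 -1.92]
-120 [-0.09  0.49 -0.05  1.98  0.04  0.68  2.11]
-110 [-0.06  0.48 -0.08  1.99  0.06  0.67  2.28]
-80 [ 0.76  0.81 -1.18  1.98  0.91  1.02  2.1 ]
-42 [-0.78  0.77  1.11  2.05 -0.9   0.92 -1.81]
-38 [-0.77  0.77  1.11  2.04 -0.9   0.92 -1.73]
```

Run:
```python
from h import *
np.set_printoptions(precision=4,suppress=True)
d=load('top0');print('green',onz(d,262,322,.083))
yaw=np.radians(-11.5+90)
robot.goto([.535,.289,.15],[np.pi,0,yaw]); print(robot.sense()['t'],robot.sense()['tcp_pos'])
robot.grip(.6,60)
s0=robot.sense()
hit=robot.move_straight([.535,.289,.057],vel=.08,contact_N=6)
s=robot.sense();print(hit,s['t'],s['tcp_pos'],s['tcp_rot'],s['wrist_force'],s0['wrist_force'],s['opening'])
snap('top','top1');snap('side','side1')
```

```text
green [0.444  0.2272 0.083 ]
1.5833 [0.5345 0.2908 0.1503]
False 3.3333 [0.5354 0.2892 0.0576] [ 3.1407 -0.0008  1.37  ] [ 0.4524 -0.0564 -0.8538] [ 0.1409 -0.0381  0.3701] 0.6023114545645462
```

Run:
```python
from h import *
s=load('side1')['image'][...,::-1];t=load('top1')['image'][...,::-1]
a=cv2.resize(s[230:380,255:405],None,fx=2.6,fy=2.6,interpolation=cv2.INTER_CUBIC);b=cv2.resize(t[190:340,150:300],None,fx=2.6,fy=2.6,interpolation=cv2.INTER_CUBIC)
cv2.imwrite('pics/z1.png',np.hstack([a,b]))
```

```text
(no output)
```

View pics/z1.png

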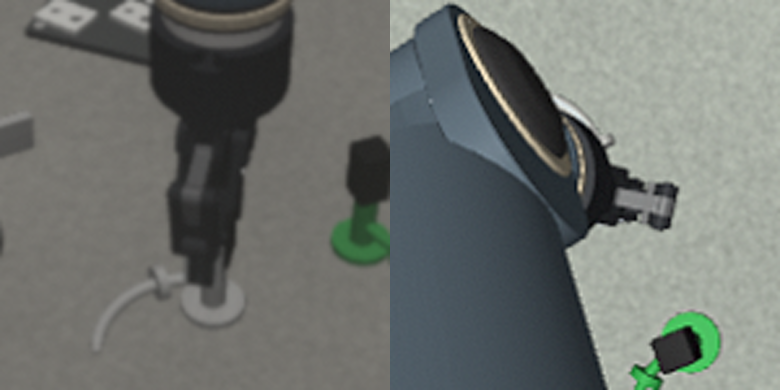

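The fingers straddle the head (side view, about pixel 335,320) and the stem and foot are clear. I'll grip and lift.

Run:
```python
from h import *
np.set_printoptions(precision=4,suppress=True)
robot.grip(0.0,80); s=robot.sense();print(s['t'],s['opening'],s['tcp_pos'],s['tcp_rot'],s['wrist_force'],s['torque'])
robot.move_straight([.5354,.2892,.13],vel=.08)
s=robot.sense();print(s['t'],s['opening'],s['tcp_pos'],s['tcp_rot'],s['wrist_force'],s['torque'])
d=snap('side','side2');snap('top','top2')
a=cv2.resize(d['image'][200:360,265:425,::-1],None,fx=3.5,fy=3.5,interpolation=cv2.INTER_CUBIC);cv2.imwrite('pics/z2.png',a)
```

```text
3.8 0.24790997722800448 [0.5353 0.2891 0.0575] [ 3.1409 -0.0005  1.37  ] [0.3439 0.6136 2.2357] [-0.0958  0.0566 -0.0262]
4.8667 0.24466500427655538 [0.5349 0.2889 0.1294] [-3.1406  0.0009  1.3701] [ 0.3971 -0.036  -1.7644] [-0.0174  0.0484 -0.0227]
```

View pics/z2.png

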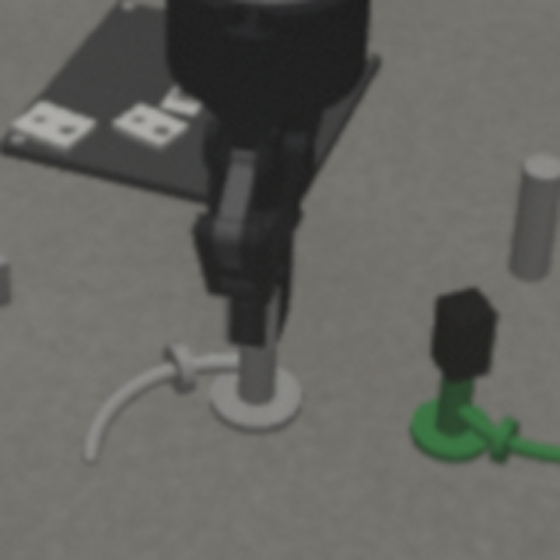

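Run:
```python
from h import *
np.set_printoptions(precision=4,suppress=True)
robot.move_straight([.5349,.2889,.165],vel=.12)
xy,y=pose(-122,.0065); print(xy,np.degrees(y))
robot.goto([*xy,.165],[np.pi,0,y+np.pi/2]); s=robot.sense();print(s['t'],s['tcp_pos'],s['tcp_rot'],s['wrist_force'],s['joint_pos'])
d=snap('side','side3');e=snap('top','top3')
a=cv2.resize(d['image'][130:290,245:405,::-1],None,fx=2.4,fy=2.4,interpolation=cv2.INTER_CUBIC);b=cv2.resize(e['image'][150:310,330:490,::-1],None,fx=2.4,fy=2.4,interpolation=cv2.INTER_CUBIC);cv2.imwrite('pics/z3.png',np.hstack([a,b]))
```

```text
[0.5529 0.0323] -141.6
6.8167 [0.5528 0.0333 0.1646] [ 3.1413  0.0006 -0.8985] [-0.3271  0.4573 -2.8905] [-0.5641  0.3895  0.5486  1.9313 -0.258   0.8906 -0.7834]
```

View pics/z3.png

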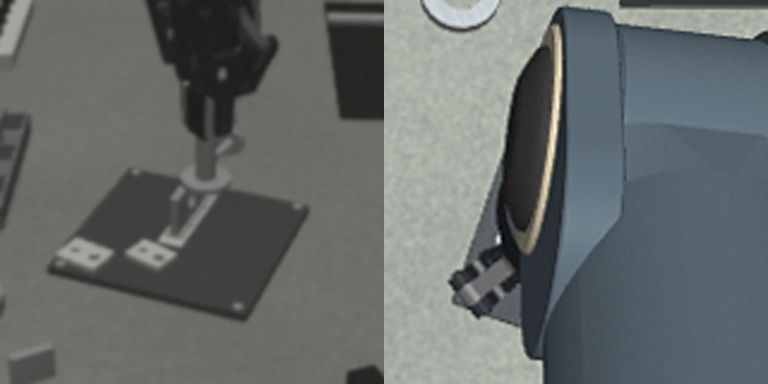

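Run:
```python
from h import *
np.set_printoptions(precision=4,suppress=True)
xy,y=pose(-122,.0065)
s=robot.sense();print(s['tcp_pos'],s['wrist_force'])
robot.move_straight([*xy,.10],vel=.1)
print(robot.move_straight([*xy,.0690],vel=.04,contact_N=4))
robot.sleep(.15);s=robot.sense();print(s['t'],s['tcp_pos'],s['tcp_rot'],s['wrist_force'],s['torque'])
d=snap('side','side4')
a=cv2.resize(d['image'][170:280,245:385,::-1],None,fx=5,fy=5,interpolation=cv2.INTER_CUBIC);cv2.imwrite('pics/z4.png',a)
```

```text
[0.5529 0.0333 0.1647] [ 0.7919 -0.0488 -1.3939]
False
8.7917 [0.5531 0.0323 0.0693] [-3.1411 -0.0003 -0.9006] [-0.1478  0.0984 -2.2596] [ 0.0058  0.0066 -0.0051]
```

View pics/z4.png

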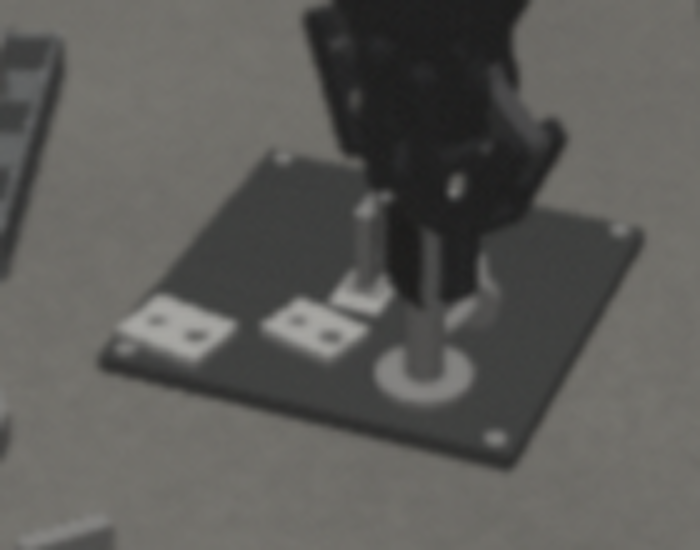

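Run:
```python
from h import *
np.set_printoptions(precision=4,suppress=True)
d=load('side4');g=cv2.cvtColor(d['image'],cv2.COLOR_RGB2GRAY)
m=np.zeros_like(g);m[236:254,316:344]=1
k=((g>92)&(m>0)).astype(np.uint8)
ys,xs=np.nonzero(k);W=np.array([onz(d,x,y,.0178)[:2] for x,y in zip(xs,ys)])*1e3
c,r=cv2.minEnclosingCircle(W.astype(np.float32));print(len(W),c,r,W.min(0),W.max(0))
C=cloud(d)
P=C[k>0];print(np.median(P,0))
for nm,x,th in(('top',PL,PTH),('side',np.array([.5659,-.0680]),np.radians(-19.12))):
    print(nm,rot(-th)@(np.array(c)/1e3-x),'robot',rot(-th)@(robot.sense()['tcp_pos'][:2]-x))
cl=(C[...,2]>.03)&(C[...,2]<.054)&(np.abs(C[...,0]-.57)<.03)&(C[...,1]<-.02)&(C[...,1]>-.1)
q=(C[cl][:,:2]-[.5659,-.068])@rot(np.radians(-19.12));print(q.min(0),q.max(0),cl.sum())
```

```text
149 (561.5072021484375, 27.051603317260742) 29.172422409057617 [534.6554   5.7643] [581.6507  52.499 ]
[0.5559 0.0375 0.0175]
top [-0.0367  0.0886] robot [-0.0465  0.0907]
side [-0.0353  0.0884] robot [-0.045   0.0906]
[-0.0016  0.0211] [0.0065 0.0415] 45
```

Run:
```python
from h import *
np.set_printoptions(precision=4,suppress=True)
d=load('side4');g=cv2.cvtColor(d['image'],cv2.COLOR_RGB2GRAY).astype(np.float32)
print(g[240:254,316:346].astype(int))
# radial edge search around foot centre in world on z=.0178 plane (lower rim visible: also side wall z .0118)
c=np.array([.5555,.0335])
for it in range(3):
    pts=[]
    for a in np.radians(np.arange(-40,221,5)):   # toward camera (+y) side
        rr=np.arange(.013,.028,.0004);X=c+rr[:,None]*[np.cos(a),np.sin(a)]
        uv=proj(d,np.c_[X,np.full(len(rr),.0178)]).astype(np.float32);v=cv2.remap(g,uv[:,0],uv[:,1],cv2.INTER_LINEAR)[:,0]
        i=np.argmin(np.gradient(v)); 
        if v[:5].mean()-v[-5:].mean()>20: pts.append(X[i])
    pts=np.array(pts)
    A=np.c_[2*pts,np.ones(len(pts))];s=np.linalg.lstsq(A,(pts**2).sum(1),rcond=None)[0];c=s[:2];print(len(pts),c,np.sqrt(s[2]+c@c))
print('robot tcp',robot.sense()['tcp_pos'])
x,th=np.array([.5659,-.0680]),np.radians(-19.12)
print('plate(side)',rot(-th)@(c-x))
```

```text
[[ 69  67  65  65  68  80  96 111 116 107  87  78  79  79  78  77  75  88
  111 116 107  91  74  66  65  64  65  65  66  66]
 [ 66  65  66  67  79 101 118 126 125 110  89  78  79  79  79  77  77  91
  117 126 124 115  91  73  65  65  65  64  64  65]
 [ 64  66  65  73  97 119 127 129 126 111  90  79  79  80  80  78  76  90
  118 127 129 125 109  84  70  65  65  65  64  65]
 [ 65  65  64  78 110 127 131 131 128 113  89  77  79  80  80  77  77  90
  117 128 129 128 119  97  76  67  65  64  65  66]
 [ 65  65  64  79 114 128 131 131 128 116  94  82  79  80  79  76  78  94
  118 129 129 129 122 101  76  66  66  65  64  65]
 [ 65  65  65  77 110 127 130 131 130 124 109  93  85  83  85  84  90 108
  123 129 129 128 121  97  74  67  65  65  66  64]
 [ 66  66  65  71  97 119 128 130 131 129 124 115 106 101 102 105 114 123
  128 130 130 127 115  87  70  65  66  65  64  65]
 [ 66  65  66  66  82 104 120 127 130 131 130 127 124 122 122 122 125 129
  130 129 127 119  99  76  67  66  65  65  65  65]
 [ 65  65  64  66  70  84  99 114 123 127 130 130 130 129 129 128 128 128
  127 123 112  96  80  70  66  65  64  65  65  65]
 [ 65  65  65  65  67  71  80  91 103 115 120 123 124 125 124 123 121 119
  112 103  90  77  69  66  64  64  65  65  65  65]
 [ 66  65  65  66  66  67  69  76  83  90  93  97 103 105 105 103  98  94
   88  81  74  67  66  65  66  65  64  66  65  64]
 [ 65  66  66  65  65  65  66  67  71  74  77  79  82  85  85  84  80  76
   73  70  67  65  65  65  65  65  65  64  64  64]
 [ 65  65  65  65  65  65  66  67  67  66  69  70  71  72  72  71  69  68
   68  66  65  64  65  65  64  65  64  65  64  64]
 [ 59  62  64  64  65  65  65  67  65  66  66  66  66  66  67  66  65  65
   66  65  65  65  65  65  65  64  63  64  64  64]]
53 [0.5538 0.0329] 0.019671848185201884
53 [0.5539 0.0326] 0.019654341615143366
53 [0.5539 0.0328] 0.01961765776219943
robot tcp [0.553  0.0324 0.0693]
plate(side) [-0.0444  0.0913]
```

The foot measures at (0.5539, 0.0328) with a 19.6 mm radius. That agrees with the TCP to within 1 mm, so the lug-centre estimate of e ≈ 6 mm can be used. I'll start a guarded feed with force feedback.

```bash
cat >> h.py <<'E'
def feel(n=6,dt=.02):
    F=[];T=[]
    for _ in range(n):
        robot.sleep(dt); s=robot.sense(); F.append(s['wrist_force']);T.append(s['torque'])
    F=np.mean(F,0);F[:2]=rot(-PTH)@F[:2]; return F,np.mean(T,0)
def step(phi,e,z,ox=0.,vel=.012,contact=5):
    xy,y=pose(phi,e,dx=ox); yy=y+np.pi/2; yy=(yy+np.pi)%(2*np.pi)-np.pi
    return robot.move_straight([*xy,z],vel=vel,attitude=[np.pi,0,yy],contact_N=contact)
def where():
    """arc centre, phi, tip in plate frame from robot state"""
    s=robot.sense();p=rot(-PTH)@(s['tcp_pos'][:2]-PL);yaw=s['tcp_rot'][2]-np.pi/2-PTH;yaw=(yaw+np.pi)%(2*np.pi)-np.pi
    tip=p+rot(yaw)@[.0531,.0692];cen=p+rot(yaw)@[0,.055];return np.degrees(yaw),cen*1e3,tip*1e3,s['tcp_pos'][2],s['t']
E
python3 - <<'E'
from h import *
import json
np.set_printoptions(precision=2,suppress=True)
e=.0062;z=.0690
step(-121,e,z,vel=.02); robot.sleep(.2)
B,TB=feel(10); print('base',B,TB,where())
np.save('pics/base.npy',np.r_[B,TB])
for phi in (-118,-115,-113,-111,-109):
    h=step(phi,e,z); F,T=feel(); print(phi,h,F-B,T-TB,*where())
    if h or np.linalg.norm(F-B)>5: break
E
```

```text
base [ 0.05  0.2  -2.3 ] [ 0.01 -0.01 -0.02] (np.float64(-120.99642614214311), array([-0.02, 61.21]), array([-15.19,   8.38]), np.float64(0.06898323593069), 9.4583)
-118 False [-0.11 -0.23 -0.08] [0.02 0.   0.01] -118.01437023840481 [ 0.03 61.2 ] [-12.38   7.65] 0.06901494737289611 9.95
-115 False [-0.2  -0.32 -0.07] [0.03 0.01 0.  ] -115.01511639936574 [ 0.04 61.25] [-9.54  7.13] 0.06902345253937774 10.4417
-113 False [-0.43 -0.44  0.08] [ 0.03 -0.01  0.02] -113.01815237206944 [ 0.02 61.22] [-7.67  6.8 ] 0.06900490971286467 10.85
-111 False [ 0.07  0.24 -0.19] [0.   0.01 0.  ] -111.0213956759522 [ 0.05 61.2 ] [-5.75  6.54] 0.06902362777352979 11.2583
-109 False [-0.57 -0.42 -0.33] [ 0.02 -0.01  0.02] -109.01798650379678 [ 0.02 61.24] [-3.86  6.41] 0.06901426783858748 11.6667
```

Run:
```python
from h import *
np.set_printoptions(precision=2,suppress=True)
b=np.load('pics/base.npy');B,TB=b[:3],b[3:]
e=.0062;z=.0690
for phi in (-107.5,-106,-104.5,-103,-101.5,-100,-98.5,-97):
    h=step(phi,e,z,contact=4); F,T=feel(); print(phi,h,F-B,T-TB,*where())
    if h or np.linalg.norm(F-B)>2: break
d=snap('side','side5');cv2.imwrite('pics/z5.png',cv2.resize(d['image'][170:280,245:385,::-1],None,fx=5,fy=5,interpolation=cv2.INTER_CUBIC))
```

```text
-107.5 False [-0.09 -0.25 -0.06] [-0.01  0.01  0.02] -107.51831796056022 [ 0.03 61.22] [-2.41  6.31] 0.0690065782100129 12.0333
-106 False [-0.26 -0.45  0.  ] [0.   0.   0.03] -106.0226433691698 [ 0.07 61.2 ] [-0.94  6.24] 0.06904435999812737 12.4
-104.5 False [-0.06 -0.26 -0.4 ] [0.01 0.   0.03] -104.52102225977477 [ 0.02 61.2 ] [0.45 6.24] 0.06900587130941174 12.7667
-103 False [ 0.17 -0.52 -0.07] [0.02 0.02 0.02] -103.02067687038925 [ 0.05 61.22] [1.92 6.28] 0.06900611302755422 13.1333
-101.5 False [ 0.04 -0.24 -0.04] [0.03 0.02 0.  ] -101.51987403586216 [ 0.01 61.22] [3.32 6.35] 0.06900390321314441 13.5
-100 False [ 0.09 -0.29  0.22] [-0.    0.03  0.02] -100.02229517663125 [ 0.03 61.2 ] [4.77 6.44] 0.06900279818134235 13.8667
-98.5 False [-0.06 -0.18  0.1 ] [ 0.02 -0.01  0.02] -98.51945572856721 [-0.01 61.21] [6.17 6.59] 0.06899192442634053 14.2333
-97 False [ 0.3  -0.09  0.3 ] [0.   0.02 0.01] -97.02044266685353 [ 0.   61.21] [7.6  6.77] 0.06900627778242337 14.6
```

View pics/z5.png

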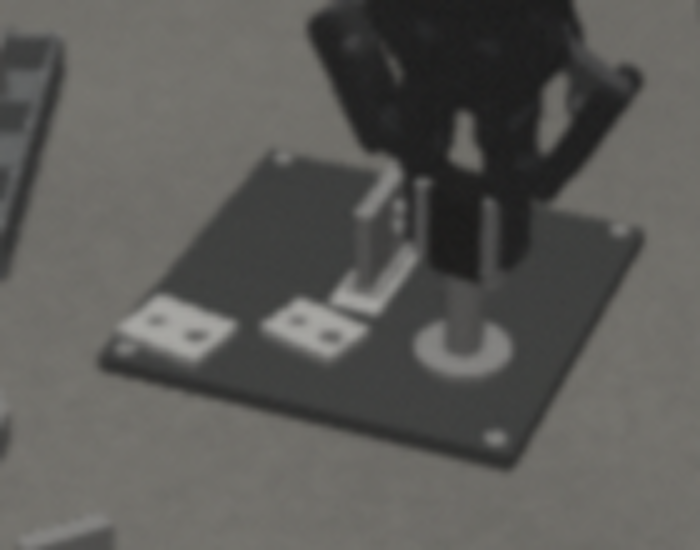

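Tip is past the eye plane (x ≈ 7.6 mm) with no contact force, so it's in the hole; I'll keep feeding.

Run:
```python
from h import *
np.set_printoptions(precision=2,suppress=True)
b=np.load('pics/base.npy');B,TB=b[:3],b[3:]
e=.0062;z=.0690
for phi in np.arange(-95,-50,2.5):
    h=step(phi,e,z,contact=4); F,T=feel(4); print(phi,h,F-B,T-TB,*where())
    if h or np.linalg.norm((F-B)[:2])>2: break
```

```text
-95.0 False [-0.08  0.18  0.54] [0.02 0.01 0.02] -95.02824240549594 [ 0.03 61.17] [9.52 7.03] 0.06900326764783042 15.025
-92.5 False [ 0.03 -0.09  0.07] [0.02 0.02 0.02] -92.52979575330491 [ 0.05 61.19] [11.89  7.51] 0.06901840094020718 15.4417
-90.0 False [-0.1  -0.28  0.25] [0.03 0.01 0.01] -90.0264124842812 [ 0.01 61.24] [14.19  8.13] 0.06901219369191922 15.8583
-87.5 False [ 0.08 -0.55 -0.46] [0.02 0.03 0.02] -87.52634062725886 [ 0.02 61.24] [16.5  8.8] 0.06900353108498744 16.275
-85.0 False [-0.33  0.03  0.43] [0.01 0.03 0.02] -85.02701446594418 [ 0.01 61.21] [18.76  9.54] 0.06897921994227342 16.6917
-82.5 False [ 0.1 -0.4  0.3] [-0.01  0.    0.03] -82.52436345988033 [ 0.01 61.24] [20.99 10.43] 0.06900723085685379 17.1083
-80.0 False [-0.02  0.25  0.31] [0.   0.01 0.01] -80.02670091367308 [ 0.02 61.23] [23.21 11.39] 0.06900826190547184 17.525
-77.5 False [ 0.27 -0.33  0.36] [-0.   -0.    0.01] -77.52696376390982 [-0.03 61.22] [25.31 12.44] 0.0689854170395566 17.9417
-75.0 False [-0.51 -0.08 -0.15] [-0.01  0.01  0.  ] -75.02693910027325 [-0.01 61.22] [27.42 13.6 ] 0.0690011260591
[... 428 characters left out ...]
3] -65.02746295572179 [-0.01 61.21] [35.28 19.07] 0.06899464003977585 20.025
-62.5 False [ 0.08 -0.26  0.11] [ 0.01 -0.01  0.01] -62.525931965352484 [-0.04 61.24] [37.05 20.68] 0.06898360657780653 20.4417
-60.0 False [-0.09 -0.3  -0.13] [0.02 0.01 0.01] -60.02662850426972 [-0.02 61.21] [38.81 22.31] 0.06898285096377987 20.8583
-57.5 False [-0.25 -0.15  0.01] [0.03 0.04 0.03] -57.527577000345225 [-0.01 61.21] [40.48 24.04] 0.06898885954348812 21.275
-55.0 False [ 0.16 -0.34  0.02] [0.   0.02 0.03] -55.023740998892755 [-0.02 61.21] [42.06 25.84] 0.06898391427229399 21.6917
-52.5 False [ 0.25 -0.39 -0.35] [0.02 0.04 0.02] -52.52652596724812 [-0.03 61.2 ] [43.55 27.7 ] 0.0689898713565186 22.1083
```

Run:
```python
from h import *
np.set_printoptions(precision=2,suppress=True)
d=snap('side','side6');cv2.imwrite('pics/z6.png',cv2.resize(d['image'][170:280,245:385,::-1],None,fx=5,fy=5,interpolation=cv2.INTER_CUBIC))
b=np.load('pics/base.npy');B,TB=b[:3],b[3:]
e=.0062;z=.0690
for phi in [-50.5,-49,-48,-47,-46]+list(np.arange(-45.5,-38,.5)):
    h=step(phi,e,z,contact=4,vel=.008); F,T=feel(4); print(phi,h,F-B,T-TB,*where())
    if h or np.linalg.norm((F-B)[:2])>2.5: break
```

```text
-50.5 False [-0.23 -0.39 -0.04] [-0.02  0.02  0.01] -50.51214759054018 [-0.01 61.12] [44.71 29.17] 0.06896843198189027 22.6167
-49 False [-0.35 -0.42  0.12] [-0.01  0.03  0.03] -49.00778231215833 [ 0.04 61.16] [45.59 30.4 ] 0.06901662418378043 23.0167
-48 False [-0.3  -0.43  0.11] [0.04 0.01 0.03] -48.00126234841864 [ 0.02 61.17] [46.1  31.21] 0.06898537059617105 23.35
-47 False [ 0.21 -0.51  0.43] [0.03 0.06 0.05] -47.00882993396182 [ 0.02 61.14] [46.61 31.98] 0.06897609480259025 23.6833
-46 False [-0.27 -0.58  0.49] [0.01 0.01 0.01] -46.003003619620834 [ 0.02 61.16] [47.12 32.82] 0.06899404345311513 24.0167
-45.5 False [-0.28  0.06  0.3 ] [-0.03  0.05  0.  ] -45.504547911641886 [ 0.02 61.19] [47.36 33.26] 0.06900230805213613 24.3333
-45.0 False [-0.17 -0.4   0.07] [0.   0.06 0.03] -45.00428783580975 [ 0.04 61.18] [47.62 33.67] 0.06901552324725 24.65
-44.5 False [ 0.27 -0.18  0.18] [-0.    0.05  0.01] -44.5073107454934 [ 0.03 61.15] [47.85 34.05] 0.0690002244007104 24.9667
-44.0 False [-0.16 -0.39 -0.05] [-0.01  0.03 -0.  ] -44.00567276761694 [ 0.02 61.16] [48.08 34.49] 0.0690085153
[... 176 characters left out ...]
02  0.01] -43.001847106707125 [-0.02 61.19] [48.5  35.36] 0.06896320989135374 25.9167
-42.5 False [-0.39 -0.13  0.48] [0.01 0.02 0.  ] -42.50314646608914 [ 0.01 61.16] [48.75 35.75] 0.06899717370252999 26.2333
-42.0 False [ 0.08 -0.46  0.28] [ 0.02  0.02 -0.  ] -42.00586707499193 [ 0.04 61.17] [49.   36.19] 0.06900695725238676 26.55
-41.5 False [0.17 0.06 0.04] [0.02 0.08 0.03] -41.5007303057168 [-0.06 61.21] [49.12 36.66] 0.06898249904486192 26.8667
-41.0 False [-1.15 -0.16  0.32] [0.17 0.29 0.03] -40.99288923904115 [-0.33 61.21] [49.06 37.1 ] 0.06888793562062964 27.1833
-40.5 False [-2.69  0.11  1.51] [0.32 0.65 0.01] -40.493260273064855 [-0.62 61.24] [48.98 37.56] 0.06885734229432469 27.5
```

View pics/z6.png

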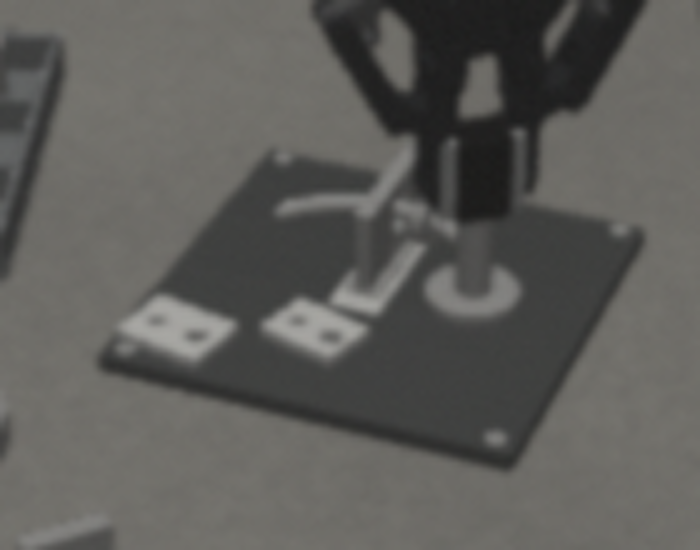

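The arm is visibly through the lug and the collar first touched at φ ≈ -41.2°. The force is now building at about 5 N/mm. I'll tighten the grip and press gently to about 9–10 N.

Run:
```python
from h import *
np.set_printoptions(precision=2,suppress=True)
b=np.load('pics/base.npy');B,TB=b[:3],b[3:]
e=.0062;z=.0690
robot.grip(0.0,110); F,T=feel(4); print('regrip',F-B,*where())
ox=0
for i in range(12):
    ox+=.0004
    h=step(-40.5,e,z,ox=ox,contact=5,vel=.006); F,T=feel(5); print(ox,h,F-B,T-TB,*where())
    if np.linalg.norm((F-B))>8.7: break
robot.sleep(.3); F,T=feel(5); print(F-B)
```

```text
regrip [-3.57  0.6   0.5 ] -40.49665272961825 [-0.59 61.19] [49.02 37.5 ] 0.06879722713130366 27.7833
0.0004 False [-5.39  0.45  1.79] [ 0.51  1.12 -0.  ] -40.49186999567777 [-0.48 61.2 ] [49.12 37.52] 0.06880095873855936 28.1167
0.0008 False [-6.01 -0.03  2.17] [0.55 1.27 0.02] -40.48946251789037 [-0.44 61.21] [49.16 37.54] 0.06880267427241468 28.45
0.0012000000000000001 False [-6.59 -0.26  3.24] [0.61 1.44 0.01] -40.48775074655581 [-0.4  61.18] [49.21 37.51] 0.06877577737613158 28.7833
0.0016 False [-7.27  0.86  3.95] [0.66 1.56 0.03] -40.48662608946963 [-0.35 61.18] [49.25 37.51] 0.06875387491758253 29.1167
0.002 False [-7.8  -0.03  3.94] [ 0.72  1.73 -0.01] -40.47933209314484 [-0.31 61.22] [49.3  37.55] 0.06869753032145587 29.45
[-7.79  0.68  4.29]
```

Run:
```python
from h import *
d=snap('side','side7');cv2.imwrite('pics/z7.png',cv2.resize(d['image'][180:260,285:385,::-1],None,fx=7,fy=7,interpolation=cv2.INTER_CUBIC))
```

```text
(no output)
```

View pics/z7.png

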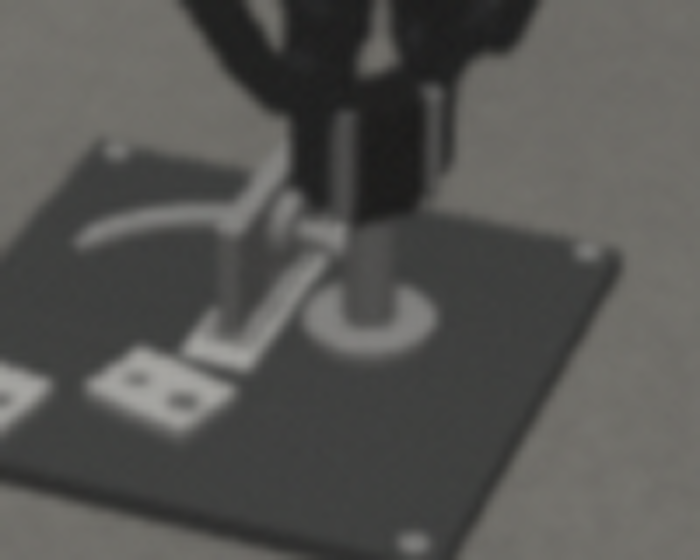

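The collar now sits against the lug (side view, about pixel 326,211). I'll relax the push, set the foot down gently and release.

Run:
```python
from h import *
np.set_printoptions(precision=2,suppress=True)
b=np.load('pics/base.npy');B,TB=b[:3],b[3:]
e=.0062
step(-40.5,e,.0690,ox=0.0,contact=None,vel=.008); F,T=feel(5); print('relax',F-B,*where())
step(-40.8,e,.0690,ox=-.0002,contact=None,vel=.008); F,T=feel(5); print('relax',F-B,*where())
z=.0690
for i in range(8):
    z-=.0004
    h=step(-40.8,e,z,ox=-.0002,contact=4,vel=.005); F,T=feel(5); print(z,h,F-B,*where())
    if (F-B)[2]>5: break
d=snap('side','side8');cv2.imwrite('pics/z8.png',cv2.resize(d['image'][180:260,285:385,::-1],None,fx=7,fy=7,interpolation=cv2.INTER_CUBIC))
```

```text
relax [-4.65  0.3  -1.01] -40.49989493179923 [-0.5  61.14] [49.1  37.46] 0.0687288721572826 30.3667
relax [-4.11  0.57 -1.97] -40.80035027515011 [-0.3 61.1] [49.18 37.15] 0.06886210007279696 30.7
0.06860000000000001 False [-5.45  0.24  0.42] -40.80713930683418 [-0.28 61.13] [49.2  37.18] 0.06874973749453331 31.0333
0.06820000000000001 False [-5.69 -0.12  2.23] -40.803472313038554 [-0.32 61.13] [49.15 37.18] 0.06846736329003221 31.3667
0.06780000000000001 False [-5.56 -0.19  2.52] -40.801044003670626 [-0.29 61.17] [49.18 37.23] 0.0681487817916726 31.7
0.06740000000000002 False [-5.68 -0.28  2.47] -40.80302565002206 [-0.3  61.17] [49.17 37.22] 0.06776742627600998 32.0333
0.06700000000000002 False [-6.05  0.01  4.29] -40.803367350957735 [-0.27 61.18] [49.21 37.23] 0.0675475899304064 32.3667
0.06660000000000002 False [-7.18 -0.04  7.31] -40.80383088004186 [-0.29 61.19] [49.19 37.24] 0.06752726540592617 32.7
```

View pics/z8.png

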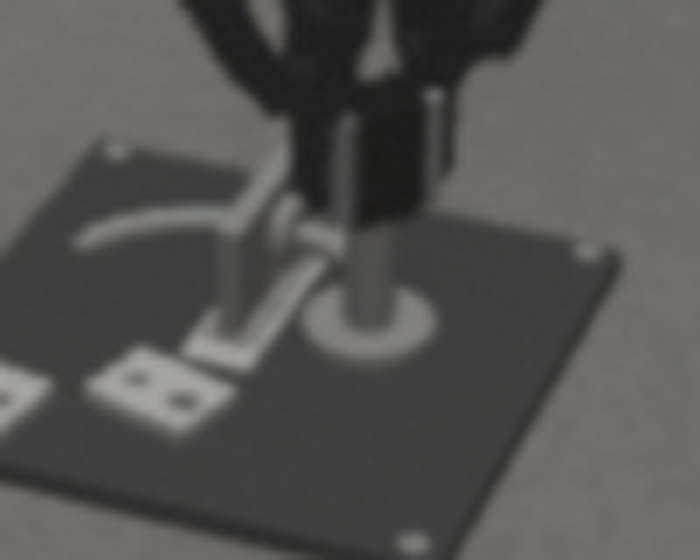

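Run:
```python
from h import *
np.set_printoptions(precision=2,suppress=True)
b=np.load('pics/base.npy');B,TB=b[:3],b[3:]
e=.0062
for ox in(-.0005,-.0008,-.0011,-.0014,-.0017,-.002,-.0023):
    step(-40.8,e,.0670,ox=ox,contact=None,vel=.006); F,T=feel(5); print(ox,F-B,*where())
    if (F-B)[0]>-1.5: break
```

```text
-0.0005 [-5.9  -0.3   4.06] -40.807674472910996 [-0.34 61.18] [49.13 37.22] 0.06752771934211466 33.0833
-0.0008 [-5.31 -0.52  4.18] -40.80834282945931 [-0.38 61.18] [49.09 37.22] 0.06752305472929783 33.4167
-0.0011 [-4.4  -0.82  5.48] -40.805798905602266 [-0.44 61.22] [49.03 37.26] 0.06749636395936302 33.75
-0.0014 [-3.22 -0.88  7.56] -40.80775984204569 [-0.47 61.22] [49.   37.27] 0.06749029124387658 34.0833
-0.0017 [-1.87 -1.18  7.74] -40.80834979441749 [-0.55 61.24] [48.92 37.28] 0.06748589526797137 34.4167
-0.002 [ 0.87 -0.9   7.91] -40.810622491058176 [-0.62 61.24] [48.85 37.28] 0.0674851843243313 34.75
```

Run:
```python
from h import *
np.set_printoptions(precision=2,suppress=True)
b=np.load('pics/base.npy');B,TB=b[:3],b[3:]
step(-40.8,.0062,.0674,ox=-.0019,contact=None,vel=.006); F,T=feel(5); print(F-B,*where())
d=snap('side','side9')
robot.grip(.5,20); F,T=feel(5);print(F,robot.sense()['opening'],*where())
d2=snap('side','side10')
f=lambda d:cv2.resize(d['image'][180:260,285:385,::-1],None,fx=3.9,fy=3.9,interpolation=cv2.INTER_CUBIC)
cv2.imwrite('pics/z10.png',np.hstack([f(d),f(d2)]))
```

```text
[ 2.07 -0.61  4.47] -40.79816758149077 [-1.13 61.36] [48.35 37.42] 0.06747511318802882 35.0833
[-0.16  0.12  0.2 ] 0.4992392012451421 -40.790642481818566 [-2.35 61.21] [47.13 37.28] 0.0671514214393188 35.5583
```

View pics/z10.png

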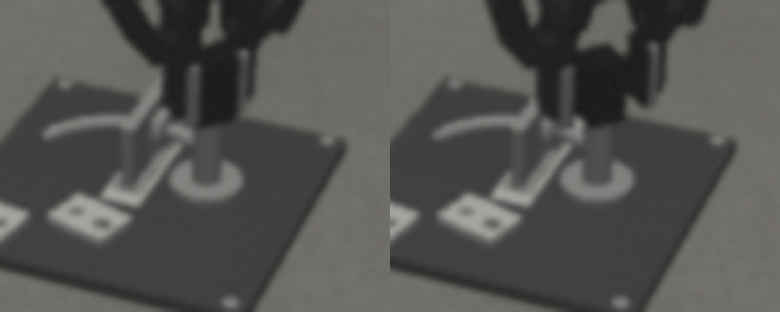

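Run:
```python
from h import *
np.set_printoptions(precision=4,suppress=True)
xy,y=pose(-40.8,.0062,dx=-.0024)
print(robot.move_straight([*xy,.12],vel=.06,contact_N=4))
robot.move_straight([*xy,.19],vel=.12)
s=robot.sense();print(s['t'],s['tcp_pos'])
d=snap('side','side11')
cv2.imwrite('pics/z11.png',cv2.resize(d['image'][180:260,285:385,::-1],None,fx=7,fy=7,interpolation=cv2.INTER_CUBIC))
```

```text
False
37.3667 [ 0.5363 -0.0374  0.1893]
```

View pics/z11.png

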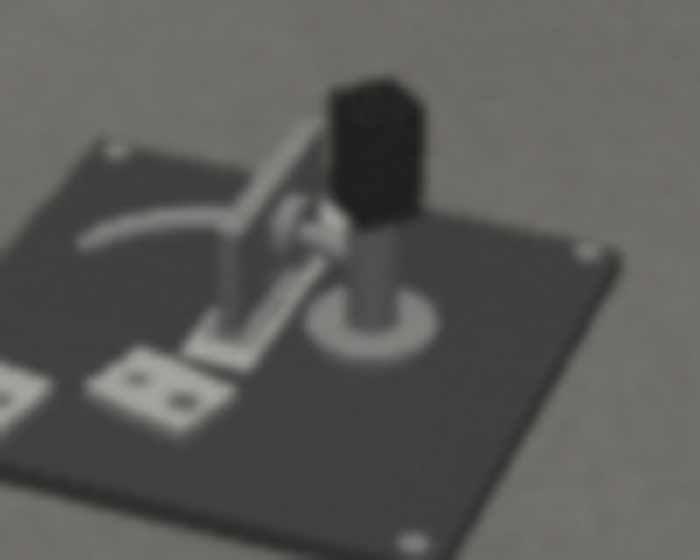

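Run:
```python
from h import *
np.set_printoptions(precision=4,suppress=True)
robot.goto([.40,.30,.25],[np.pi,0,np.radians(30)]); print(robot.sense()['t'])
d=snap('top','top12');d2=snap('side','side12')
cv2.imwrite('pics/z12.png',cv2.resize(d['image'][180:300,365:485,::-1],None,fx=5,fy=5,interpolation=cv2.INTER_CUBIC))
```

```text
38.8
```

View pics/z12.png

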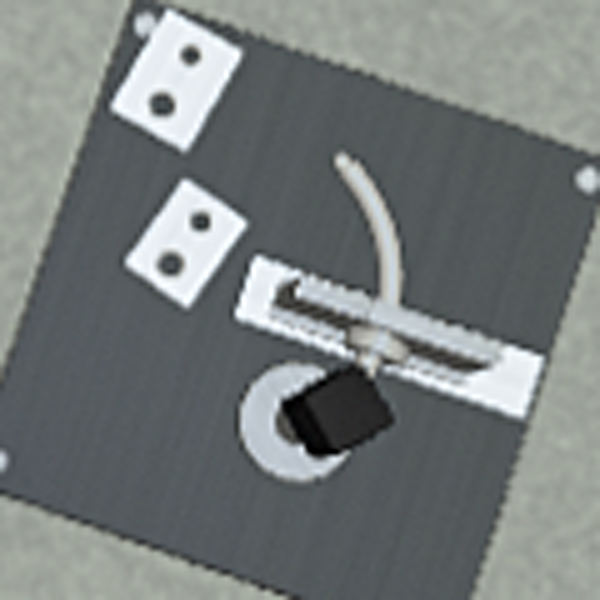

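Run:
```python
from h import *
np.set_printoptions(precision=4,suppress=True)
d=load('top12');g=cv2.cvtColor(d['image'],cv2.COLOR_RGB2GRAY).astype(np.float32)
tip=onz(d,(343.5)/5-.5+365,(158.5)/5-.5+180,.032)[:2]
def foot(d,c,angs,z=.016):
    for it in range(4):
        pts=[]
        for a in np.radians(angs):
            rr=np.arange(.014,.027,.0004);X=c+rr[:,None]*[np.cos(a),np.sin(a)]
            uv=proj(d,np.c_[X,np.full(len(rr),z)]).astype(np.float32);v=cv2.remap(g,uv[:,0],uv[:,1],cv2.INTER_LINEAR)[:,0]
            i=np.argmin(np.gradient(v))
            if v[:5].mean()-v[-5:].mean()>20 and 2<i<len(v)-3: pts.append(X[i])
        pts=np.array(pts);A=np.c_[2*pts,np.ones(len(pts))];s=np.linalg.lstsq(A,(pts**2).sum(1),rcond=None)[0];c=s[:2]
    return c,np.sqrt(s[2]+c@c),len(pts)
f,r,n=foot(d,onz(d,296/5+365-.4,421/5+180-.4,.016)[:2],np.arange(60,240,6));print('foot top',f,r,n)
c=np.array
fp=rot(-PTH)@(f-PL);tp=rot(-PTH)@(tip-PL);v=tp-fp
print('foot plate',fp,'tip',tp,'len',np.hypot(*v),'phi',np.degrees(np.arctan2(v[1],v[0]))-52.5)
ph=np.arctan2(v[1],v[0])-np.radians(52.5);print('collar',fp+rot(ph)@[.0339,.0117],'from tip',tp+rot(ph)@([.0339-.0531,.0117-.0692]))
d=load('side12');g=cv2.cvtColor(d['image'],cv2.COLOR_RGB2GRAY).astype(np.float32)
f2,r,n=foot(d,f,np.arange(20,200,6));print('foot side',f2,r,n,rot(-PTH)@(f2-PL))
for nm in('top12','side12'):
    C=cloud(load(nm));k=(np.abs(C[...,0]-f[0])<.04)&(np.abs(C[...,1]-f[1])<.04)&(np.abs(C[...,2]-.093)<.004);X=C[k]
    print(nm,'headtop',k.sum(),X.mean(0),rot(-PTH)@(X.mean(0)[:2]-PL))
```

```text
foot top [ 0.5378 -0.0366] 0.019638346190416076 26
foot plate [-0.0377  0.0206] tip [0.0491 0.0369] len 0.0883559182141824 phi -41.90954239635198
collar [-0.0047  0.0067] from tip [-0.0036  0.0069]
foot side [ 0.5387 -0.0369] 0.019415098369535342 30 [-0.0367  0.0206]
top12 headtop 211 [ 0.5377 -0.0363  0.0936] [-0.0379  0.0209]
side12 headtop 77 [ 0.5386 -0.0353  0.0924] [-0.0374  0.0222]
```

Run:
```python
from h import *
a=load('top0')['image'].astype(int);b=load('top12')['image'].astype(int)
D=(np.abs(a-b).max(2)>45).astype(np.uint8)
n,l,s,c=cv2.connectedComponentsWithStats(cv2.dilate(D,np.ones((5,5))))
for i in range(1,n):
    if s[i,4]>80: print(s[i],c[i])
robot.close_job(); print(robot.sense()['t'])
```

```text
[430 208  18  35 332] [439.48795181 224.39156627]
[ 203  224   45   54 1008] [227.79365079 255.68948413]
[411 243  38  35 898] [428.86636971 260.84855234]
[    0   316   205   164 23899] [ 95.29658145 407.80982468]
the job is handed in; nothing more can be done
the job is handed in; nothing more can be done
```

The lock pin is in place: its arm is through the eye, the collar is home, and it stands flat on its foot on the plate. I handed the job in at about 39 s of the 72 s; no verdict is reported.

**What I did:**
- **Grip:** I took the steel pin by its square head.
- **Finding the eye:** The camera images put the eye about 6 mm to the +y side of nominal.
- **Feeding:** I fed the arm around its own curve, checking the force at each step. The force stayed at noise level (about 0.5 N) until the collar touched, at a pin yaw of about -41° from the plate.
- **Pressing:** I pressed to 7.8 N horizontally, about 8.9 N in total, held for more than 0.3 s. That is slightly under the 1 kg asked but above the 5 N needed. The highest force I read anywhere was about 10 N, while setting the foot down.
- **Release:** I eased off the push, let go and backed away.

**Last checks, in the plate's frame:**

| Check | Measured | Limit |
|---|---|---|
| Collar x | -3.6 to -4.7 mm | -7.5 to +1 mm |
| Collar y | about 7 mm | within ±19.5 mm |
| Tip | x 49, y 37 mm | x over 35, y over 5 mm |
| Tilt, head over foot (top view) | under 0.01 rad | under 0.06 rad |

Comparing the top images before and after, the only changes are the pin's old and new places and the robot arm. The samples and gauges did not visibly move.

**Small disagreements:**
- The two cameras differ by about 1 mm on the foot's x.
- The lug appears about 1 mm towards +x of where the plate edges put it.
- On release the gripper sprang back about 1 mm, so the collar may stand up to about 1 mm off the eye, within the 3.5 mm allowed.

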